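Lock a display bracket into the slotted stand

TASK

Pick up the yellow display bracket, hook its two claws into the two slots above and below the red catch of the blue slotted stand, and press it straight down, firmly but gently, until the catch snaps out and locks it. Let go of it and leave the other goods on the counter where they are.

Things in the scene. Friction and masses are not known exactly. Their poses are not given: they have to be found in the camera images.
- bracket: (all sizes in mm) loose yellow display bracket, 0.2 kg, standing the way up it is mounted. Origin: plane of its back face, mid width, underside; x towards the claws, y across, z up. Back plate x -12 to 0, 30 wide, 122 high; tube x -156 to -12, 20 wide, z 0 to 25; end plate at x -162 to -156, 44 wide, 40 high.
- grip (a point): on the display bracket: middle of the black sleeve (50 long) on the tube, 75 behind the back face, at half the tube's height (12.5 above its underside); axes as the display bracket's. Grip here across y (20 wide) from above; near the centre of mass.
- claw (a point): on the display bracket: root of the upper steel claw, on the back face, at the neck's underside, 106 above the bracket's underside (lower claw: 80 below it). Each claw, 5 wide (y), is a neck 8 high reaching 11 along x, with a lip at x 6 to 11 hanging 16 below the neck's underside. Between the claws the back is recessed 7, with a ramped steel tooth that pushes the catch in on the way down.
- stand: blue display stand, fixed. Foot 170 x 130 x 12, post 54 wide, 312 high. Origin at counter height on the slotted strip's front plane, mid width; x points into the strip (push the display bracket in along +x; home, it has the same axes), y across, z up. Bare metal strip 42 wide, 4 thick, hollow 25 deep behind, with three slots 10 wide, 46 high; the upper two are used.
- slot (a point): on the stand, front plane, mid width: nominal lower edge of the top slot, 226 above the counter; the next is 80 lower. The red catch is 29 below this point. THE STRIP, slots and catch together, SITS UP TO 8 mm HIGHER OR LOWER THAN NOMINAL, differently each time and not measured: the end of the press must be felt. It does not move under the loads of the work.
- seat (a point): on the stand, front plane, mid width, 120 above the counter: the bracket's origin when home, if the strip is at its nominal (really up to 8 mm off); axes as the stand's. With the origin 27 above it the claws face the middle of the slots (11 free above and below, less the strip's error) and go in until the back face meets the strip; then press down 19 to 35 till the necks rest on the edges.
- catch (a joint): how far the red spring catch (16 wide, 4 high, standing 6 out of the strip) is pushed in, m: 0 = fully out, at most 0.009. On the press the tooth pushes it in 2 to 6 mm, needing some 6 to 14 N downward at the grip (over 18 N is forcing it); it springs back to 0 when locked, 2 to 5 mm before the necks rest on the slot edges.
- tape: a roll of orange tape lying flat, 90 across, 30 high; origin mid underside. Leave alone.
- padlock: a brass padlock standing up, body 44 x 22 x 40, 72 high with its shackle; origin mid underside. Leave alone.
- tub: a white tub of hinges, 100 across the rim, 65 high; origin mid underside. Leave alone.
Mind the look-alikes: they are no part of the job. Several things look just like the bracket: the one meant starts farthest to the robot's right.

How it is judged:
By the outcome, as a careful person would: the job done as asked, in the order asked, and still so for the second after the job is handed in, with the robot touching nothing.
It also fails if it takes over 67 s, if anything falls off the work surface, if the arm or the gripper's body presses on something with over 40 N, if the wrist force passes 120 N, or if a joint passes its speed limit or range.

ROBOT

A 6-joint arm with a two-finger parallel gripper is mounted at the origin on the work surface. World frame = base frame: x ahead of the robot, y to its left, z up, the work surface at z = 0. Lengths are in m, angles in rad, forces in N, time in s.
With the tool pointing down it reaches from about 0.35 to 0.775 m from the base axis. Payload 5.5 kg.
Tool frame: the origin (TCP) lies between the finger pads; the fingertips stand 8 mm ahead of it and the grasp point (between the pads) lies 11 mm behind it; z points along the fingers, y is the line along which they close (so a half turn about z gives the same grasp; the last joint's range is limited). The gripper opens to 85 mm and grips with 20 to 120 N. Pads are 22 mm wide; open, the fingers measure 114 mm over their backs; the gripper's body (76 mm by 85 mm) begins 54 mm behind the grasp point. The pads swing forward as they close: fully open they stand 13 mm farther back than shut.
Start: joints at [-0.14, 0.313, 0.046, 1.304, 0, 1.431], TCP at [0.575, -0, 0.239] pointing down, gripper open.
Joint ranges: [-2.76, 2.76], [-0.86, 1.69], [-1.03, 1.26], [-2.2, 2.34], [-1.47, 1.5], [-3.14, 3.14]. Speed limits (rad/s): [2.57, 2.57, 3.14, 3.14, 3.14, 3.14].

INTERFACE

Orientations are given as a unit quaternion [w, x, y, z].
In Python, from workcell import status, vision, job gives the robot as it stands. The module is installed in compiled form; this text tells all that it offers.
- The arm moves only by the tool apply_moves, never from a script. Its argument "moves" is one flat list of numbers, 6 for each row, row after row: the shift along the world's x, y, z in units of 25 mm (1.0 is 25 mm), then the turn, a rotation vector about the world's x, y, z in rad. In form: [x, y, z, rx, ry, rz, x, y, z, rx, ry, rz, ...]. A call has 1 to 20 rows; each row is the pose to reach, as a shift and turn from the pose commanded when the call began; what a row does not reach only later rows make up. A row lasts 1/12 s, in which the tool goes at most 41.7 mm and 7.16 degrees, less where a joint would pass 70% of its speed; a pose out of reach is approached as far as the arm can. A call with a gripper value outside its range is refused whole. "claw" is the opening in per cent of the stroke, from 0 (shut) to 100 (fully open), set as the call begins (left out, the last holds). The fingers move at their own pace and stop on an object; "newtons" is the grip in N (left out, the last holds). Time passes only in rows, so rows that repeat a pose let the fingers close. It gives the time, the measured TCP pose, the force, the opening and the grip force at its end, in the units of the state.
- status.get_state(): the state, without advancing time (a new reading comes with each control period).
- vision.read_camera(name): name is "scene" or "side" or "wrist"; returns a dict with "image" (480x640x3 uint8, blue, green, red), "camera_matrix" (3x3 intrinsics, pixels), "camera_from_world" (4x4, takes a point from world to camera coordinates). Camera axes: x right, y down, z forward; pixel columns grow to the right and rows downward; lengths in m; the calibration is good to about 2 mm. A picture is of the moment at which its call begins. There is no depth.
- job.hand_in(): hands the job in; it is judged then, once.
The state is a dict: "clock": time; "joint_pos": joint angles; "qvel": joint speeds; "tau": joint torques, N m; "tcp_pos": TCP position; "orientation": TCP orientation; "wrist_force": force on the tool from outside, world axes, zero at the start; "ft_torque": the same for the moment, N m; "finger_gap": finger opening in m; "grip_force": force on a finger pad.
Only numpy, scipy, OpenCV 4.12 (cv2) and the standard library are available. Lean on these libraries where they do the work, as an engineer would, in place of code of your own. Each camera call takes 0.05 s, during which the arm holds its last target. There are 200 camera calls.

## Working session

There is one attempt and no reset: what is moved stays moved. The work goes in short steps, Python scripts to look and compute and a tool call to move; the robot and the scene stay as the last step left them, time stands still between calls to the robot, and variables do not carry over. Pictures are saved under pics/ and viewed, at most 13 in all, crops included, and the job is handed in when it is done.

Besides the shell and the picture viewer there is one more tool, called after ">>>" as name(argument=value, ...) on one line, values as JSON. apply_moves: Moves the arm, as the interface text tells. Its arguments: {"type":"object","properties":{"moves":{"type":"array","items":{"type":"number"}},"claw":{"type":"number"},"newtons":{"type":"number"}},"required":["moves"]}

```bash
mkdir -p pics
cat > h.py <<'E'
import numpy as np, cv2
from workcell import status, vision, job
def snap(n,f,crop=None,s=1):
    r=vision.read_camera(n); im=r["image"]
    np.savez(f"{f}.npz",K=r["camera_matrix"],T=r["camera_from_world"],im=im)
    if crop: x0,y0,x1,y1=crop; im=im[y0:y1,x0:x1]
    cv2.imwrite(f"pics/{f}.png",cv2.resize(im,None,fx=s,fy=s,interpolation=cv2.INTER_CUBIC))
def ray(f,u,v):
    d=np.load(f+".npz");T=d["T"];R=T[:3,:3]
    return -R.T@T[:3,3], R.T@np.linalg.inv(d["K"])@np.array([u,v,1.])
def atz(f,u,v,z):
    c,r=ray(f,u,v); return c+r*(z-c[2])/r[2]
def proj(f,p):
    d=np.load(f+".npz");q=d["T"]@np.append(p,1); q=d["K"]@q[:3]; return q[:2]/q[2]
def tri(obs):
    A=np.zeros((3,3));b=np.zeros(3)
    for f,u,v in obs:
        c,r=ray(f,u,v); r=r/np.linalg.norm(r);P=np.eye(3)-np.outer(r,r);A+=P;b+=P@c
    return np.linalg.solve(A,b)
E
python3 - <<'E'
from h import *
for n in("scene","side"): snap(n,n+"0"); print(n,ray(n+"0",320,240))
print(status.get_state())
E
```

```text
scene (array([1.27559709, 0.58424632, 0.79151833]), array([-0.64255794, -0.50922471, -0.57257626]))
side (array([0.05766262, 0.89251644, 1.01801466]), array([ 0.38873305, -0.65250727, -0.65060725]))
{'clock': 0.1, 'joint_pos': array([-1.39590580e-01,  3.13941015e-01,  4.50940500e-02,  1.30360475e+00,
        2.45586858e-05,  1.43119029e+00]), 'qvel': array([-0.00071453, -0.00238687,  0.00405191, -0.00121623,  0.00249188,
        0.00077023]), 'tau': array([ 3.58776997e-03, -4.81727242e+01,  2.99244744e+01,  1.27543980e-02,
       -1.12281841e-04,  1.60051752e-05]), 'tcp_pos': array([5.74557663e-01, 6.51851731e-05, 2.38489691e-01]), 'orientation': array([-6.68402347e-04,  7.07101080e-01,  7.07111997e-01, -4.88330949e-04]), 'wrist_force': array([ 0.97426153, -0.33846698,  0.66699066]), 'ft_torque': array([-0.00166174, -0.00269899, -0.03233487]), 'grip_force': 0.0, 'finger_gap': 0.08553920618448611}
```

View pics/scene0.png

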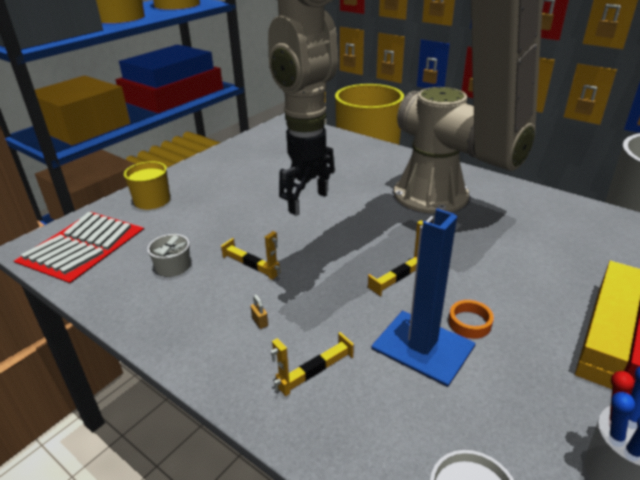

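View pics/side0.png

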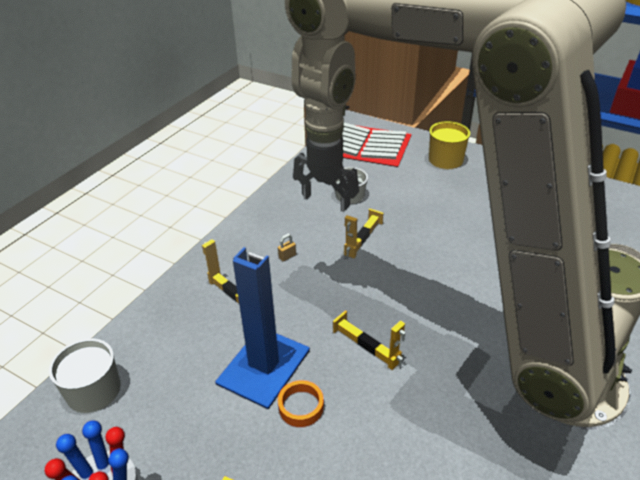

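The scene view shows three yellow brackets: sleeves at about (250,260), (402,270) and (313,366). The stand is at (425,290) with its strip facing away from both cameras. In the side view the sleeves are at (365,235), (370,343) and (232,290), and the stand is at (260,330). I'll enlarge the right-hand bracket and the stand.

Run:
```python
from h import *
for u,v in [(250,260),(402,270),(313,366)]: print('scene',atz("scene0",u,v,.02).round(3))
for u,v in [(365,235),(370,343),(232,290)]: print('side',atz("side0",u,v,.02).round(3))
a=np.load("scene0.npz")["im"];b=np.load("side0.npz")["im"]
def c(im,x,y,w,h): return cv2.resize(im[y:y+h,x:x+w],(400,300),interpolation=cv2.INTER_CUBIC)
# scale: bracket crops 80x60 (x5); stand crops 200x150 wide -> x2 
o=np.vstack([np.hstack([c(a,210,225,80,60),c(b,330,200,80,60)]),np.hstack([c(a,350,200,240,180)[:,:],c(b,200,235,240,180)])])
cv2.imwrite("pics/m1.png",o)
```

```text
scene [ 0.579 -0.189  0.02 ]
scene [0.394 0.132 0.02 ]
scene [0.752 0.145 0.02 ]
side [ 0.561 -0.182  0.02 ]
side [0.391 0.133 0.02 ]
side [0.745 0.148 0.02 ]
```

View pics/m1.png

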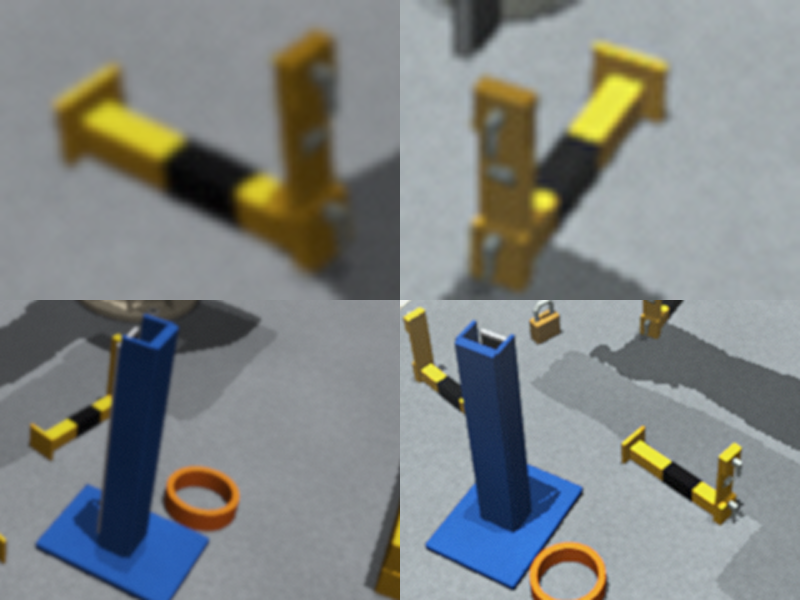

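The bottom row gives the stand's foot corners and post top. The open gap at the post top marks where the strip is. The top row shows the target bracket, with its claws towards the counter centre.

Run:
```python
from h import *
S=lambda u,v:(350+u*.6,200+(v-300)*.6); D=lambda u,v:(200+(u-400)*.6,235+(v-300)*.6)
print("foot scene",[atz("scene0",*S(*p),.012)[:2].round(3) for p in[(88,487),(38,545),(170,602),(208,543)]])
print("foot side",[atz("side0",*D(*p),.012)[:2].round(3) for p in[(583,490),(513,587),(428,545)]])
print("top scene",[atz("scene0",*S(*p),.312)[:2].round(3) for p in[(122,343),(167,350),(178,320),(143,314)]])
print("top side",[atz("side0",*D(*p),.312)[:2].round(3) for p in[(457,342),(497,355),(516,335),(478,322)]])
A=lambda u,v:(210+u/5,225+v/5); B=lambda u,v:(330+(u-400)/5,200+v/5)
print("br scene end,sleeve",[atz("scene0",*A(*p),z)[:2].round(3) for p,z in[((97,118),.025),((212,173),.025),((262,187),.025),((305,46),.122)]])
print("br side",[atz("side0",*B(*p),z)[:2].round(3) for p,z in[((620,85),.025),((569,165),.025),((543,200),.025),((506,90),.122)]])
```

```text
foot scene [array([0.512, 0.203]), array([0.636, 0.206]), array([0.621, 0.371]), array([0.512, 0.368])]
foot side [array([0.499, 0.205]), array([0.497, 0.368]), array([0.621, 0.37 ])]
top scene [array([0.604, 0.271]), array([0.59 , 0.313]), array([0.533, 0.297]), array([0.543, 0.263])]
top side [array([0.584, 0.305]), array([0.536, 0.301]), array([0.536, 0.265]), array([0.584, 0.268])]
br scene end,sleeve [array([ 0.58, -0.26]), array([ 0.579, -0.18 ]), array([ 0.573, -0.153]), array([ 0.572, -0.116])]
br side [array([ 0.571, -0.256]), array([ 0.565, -0.183]), array([ 0.564, -0.151]), array([ 0.568, -0.114])]
```

>>> apply_moves(moves=[0,-1.5,0,0,0,0,0,-3,0,0,0,0,0,-4.5,0,0,0,0,0,-6,0,0,0,0,0,-7.4,0,0,0,0,0,-7.4,0,0,0,0,0,-7.4,0,0,0,0], claw=70, newtons=60)

```text
clock: 0.68
tcp_pos: [0.5745, -0.1869, 0.2384]
orientation: [-0.001, 0.708, 0.706, -0.0]
wrist_force: [0.1, 0.1, 0.1]
finger_gap: 0.0598
grip_force: 0.0
```

Run:
```python
from h import *
snap("wrist","w1"); s=status.get_state(); print(s["clock"],s["tcp_pos"],s["orientation"],s["wrist_force"],s["finger_gap"]); print(ray("w1",320,240))
```

```text
0.7333 [ 0.57453465 -0.18544528  0.23858215] [-8.26049908e-04  7.07722350e-01  7.06490191e-01 -4.69925203e-05] [0.18212161 0.63768701 0.11954003] 0.05961382768240069
(array([ 0.57551253, -0.10736365,  0.3723871 ]), array([-6.57097458e-04, -3.18472762e-01, -9.47953381e-01]))
```

View pics/w1.png

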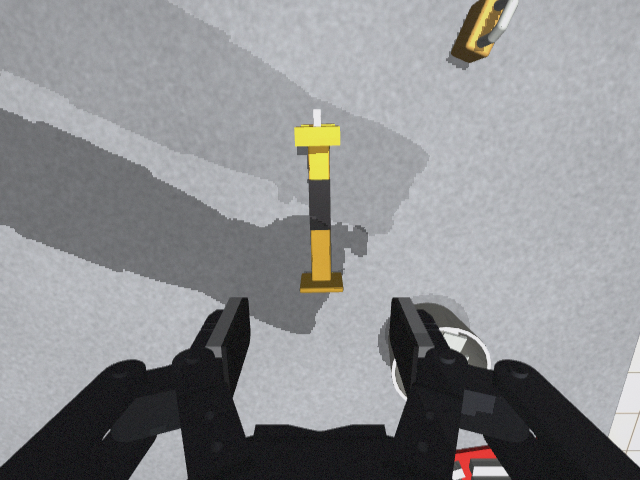

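The wrist view looks down on the target. The sleeve spans (309..331, 180..230), the back plate top (294..340, 126..146), and the end plate top edge is around row 275. The tub is nearby at (440,360).

Run:
```python
from h import *
for n,u,v,z in[("sleeve front",319.5,180,.025),("sleeve rear",320,230,.025),("plate front",317,126,.122),("plate rear",317.5,146,.122),("pl L",294,126,.122),("pl R",340,126,.122),("end L",302,274,.04),("end R",342,274,.04),("tub",455,350,.065),("tubL",392,370,.065)]: print(n,atz("w1",u,v,z).round(4))
```

```text
sleeve front [ 0.575  -0.1641  0.025 ]
sleeve rear [ 0.5753 -0.2136  0.025 ]
plate front [ 0.5736 -0.113   0.122 ]
plate rear [ 0.5739 -0.1257  0.122 ]
pl L [ 0.5586 -0.1129  0.122 ]
pl R [ 0.5887 -0.113   0.122 ]
end L [ 0.5574 -0.2543  0.04  ]
end R [ 0.5968 -0.2544  0.04  ]
tub [ 0.7072 -0.3248  0.065 ]
tubL [ 0.6468 -0.348   0.065 ]
```

>>> apply_moves(moves=[0,-0.1,-1.5,0,0,0,0,-0.1,-3,0,0,0,0,-0.1,-4.5,0,0,0,0,-0.1,-6,0,0,0,0,-0.1,-7.4,0,0,0,0,-0.1,-8.4,0,0,0,0,-0.1,-8.9,0,0,0,0,-0.1,-9.1,0,0,0,0,-0.1,-9.1,0,0,0])

```text
clock: 1.48
tcp_pos: [0.5741, -0.1855, 0.0105]
orientation: [-0.001, 0.706, 0.708, -0.0]
wrist_force: [-0.2, 0.1, -0.6]
finger_gap: 0.0595
grip_force: 0.0
```

>>> apply_moves(moves=[0,0,0,0,0,0,0,0,0,0,0,0,0,0,0,0,0,0,0,0,0,0,0,0,0,0,0,0,0,0,0,0,0,0,0,0], claw=0, newtons=80)

```text
clock: 1.98
tcp_pos: [0.5762, -0.188, 0.0138]
orientation: [0.001, 0.707, 0.707, 0.001]
wrist_force: [-0.7, 1.9, 5.5]
finger_gap: 0.0182
grip_force: 81.4
```

>>> apply_moves(moves=[0,0,0.2,0,0,0,0,0,0.6,0,0,0,0,0,1.4,0,0,0,0,0,2.6,0,0,0,0,0,4,0,0,0,0,0.5,5.2,0,0,0,0,1.7,5.8,0,0,0,0,3.1,5.9,0,0,0,0,4.5,5.9,0,0,0,0,5.9,5.9,0,0,0,0,7.3,5.9,0,0,0,0,8.6,5.9,0,0,0,0,9.7,5.9,0,0,0,0,10.4,5.9,0,0,0,0,10.7,5.9,0,0,0,0,10.7,5.9,0,0,0,0,10.7,5.9,0,0,0])

```text
clock: 3.4
tcp_pos: [0.575, 0.0796, 0.1596]
orientation: [0.0, 0.707, 0.707, -0.0]
wrist_force: [-0.1, -0.3, -2.3]
finger_gap: 0.018
grip_force: 80.3
```

Run:
```python
from h import *
for i in range(3):
  s=status.get_state(); print(s["clock"],s["tcp_pos"],s["orientation"],s["wrist_force"],s["ft_torque"],s["finger_gap"]) 
  if i==0: snap("wrist","w2")
  if i==1: snap("scene","s2"); snap("side","d2")
o=np.vstack([np.hstack([cv2.resize(np.load(f+".npz")["im"],(400,300),interpolation=cv2.INTER_AREA) if z is None else cv2.resize(np.load(f+".npz")["im"][z[1]:z[1]+z[3],z[0]:z[0]+z[2]],(400,300),interpolation=cv2.INTER_CUBIC) for f,z in r]) for r in[[("w2",None),("w2",(220,60,200,150))],[("s2",(330,150,200,150)),("d2",(190,200,240,180))]]])
cv2.imwrite("pics/m2.png",o); print(ray("w2",320,240))
```

```text
3.4 [0.57499227 0.07960617 0.15957397] [ 2.88036612e-04  7.06969744e-01  7.07243706e-01 -1.97273150e-04] [-0.14494509 -0.25800227 -2.30916217] [-0.0756068   0.02903305  0.02547742] 0.017969153444693367
3.45 [0.57511838 0.07900396 0.15952411] [ 2.87984363e-04  7.07374926e-01  7.06838459e-01 -1.55298247e-04] [ 0.4545485  -0.51395773 -2.01706494] [-0.0403213  -0.00734031  0.00907842] 0.017921241418734062
3.55 [0.57517131 0.0786001  0.15940193] [ 1.62455830e-04  7.07761649e-01  7.06451281e-01 -9.92654646e-05] [ 0.0137285   0.29720862 -2.38272125] [-0.01086812  0.03413928  0.0034636 ] 0.018244986294840827
(array([0.57551463, 0.15933172, 0.29346907]), array([ 0.00193762, -0.31985144, -0.94748733]))
```

View pics/m2.png

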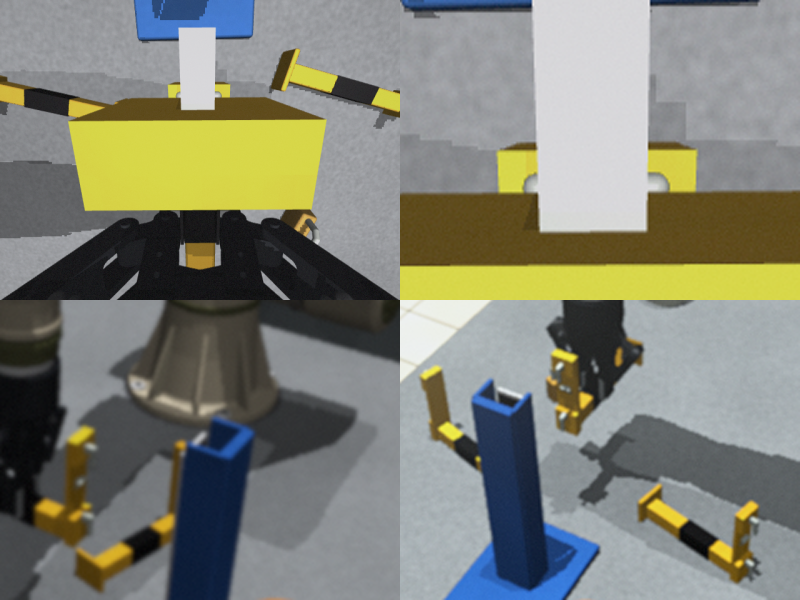

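The bracket hangs square in the gripper, with the claw neck centred at column 316 in the wrist picture, so the claw is about at TCP x. The stand's top isn't visible from here, so I'll raise the arm to look down on it.

>>> apply_moves(moves=[0,0,0.8,0,0,0,0,0,2,0,0,0,-0.1,0,3.4,0,0,0,-0.3,0,4.8,0,0,0,-0.5,0.2,6,0,0,0,-0.5,0.8,6.8,0,0,0,-0.5,1.6,7.2,0,0,0,-0.5,2.2,7.2,0,0,0,-0.5,2.4,7.2,0,0,0,-0.5,2.4,7.2,0,0,0,-0.5,2.4,7.2,0,0,0])

```text
clock: 4.47
tcp_pos: [0.5624, 0.139, 0.3386]
orientation: [-0.0, 0.707, 0.707, -0.001]
wrist_force: [0.4, 0.3, -1.9]
finger_gap: 0.018
grip_force: 80.3
```

Run:
```python
from h import *
snap("wrist","w3"); s=status.get_state(); print(s["clock"],s["tcp_pos"],s["orientation"],s["wrist_force"]); print(ray("w3",320,240),np.load("w3.npz")["K"][0])
cv2.imwrite("pics/w3.png",cv2.resize(np.load("w3.npz")["im"][:300],(800,375)))
```

```text
4.5167 [0.56239257 0.13884667 0.33852894] [-2.51195164e-04  7.07485541e-01  7.06727388e-01 -7.38311473e-04] [ 0.21573418  0.11308357 -2.22212427]
(array([0.56316831, 0.21878078, 0.4724226 ]), array([ 1.80309849e-04, -3.19936331e-01, -9.47460635e-01])) [367.05063986   0.         319.5008824 ]
```

View pics/w3.png

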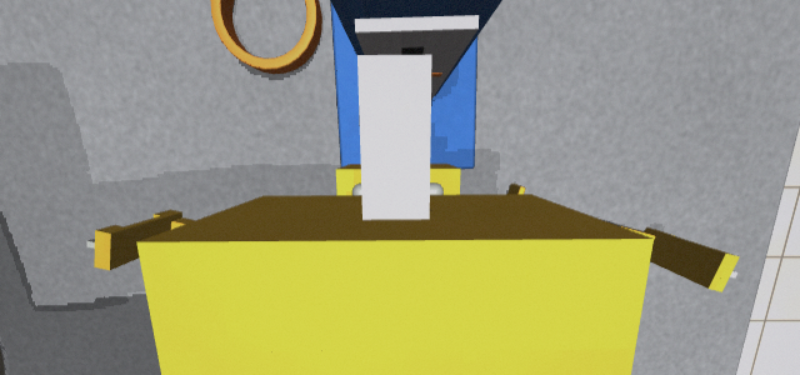

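The strip's top edge runs from (357,30) to (478,28) in the 1.25x picture. The top slot shows dark at (401..424, 50) and the claw neck spans (358..432, 55).

Run:
```python
from h import *
k=1/1.25
for z in(.304,.312,.32):
  print(z,[atz("w3",u*k,v*k,z).round(4) for u,v in[(357,31),(478,29),(355,20),(477,16),]])
print("foot",[atz("w3",u*k,v*k,.012).round(4) for u,v in[(341,167),(476,167)]])
for z in (.43,.44): print("neck tip/root",[atz("w3",u*k,v*k,z).round(4) for u,v in[(358,55),(432,55),(362,219),(430,219)]])
for yy in(.262,): 
  for u,v in[(401,50),(424,50),(403,54)]:
    c,r=ray("w3",u*k,v*k); print(c+r*(yy-c[1])/r[1])
```

```text
0.304 [array([0.5493, 0.254 , 0.304 ]), array([0.5885, 0.2546, 0.304 ]), array([0.5487, 0.2572, 0.304 ]), array([0.588 , 0.2583, 0.304 ])]
0.312 [array([0.5499, 0.2524, 0.312 ]), array([0.5873, 0.2529, 0.312 ]), array([0.5494, 0.2553, 0.312 ]), array([0.5868, 0.2564, 0.312 ])]
0.32 [array([0.5506, 0.2507, 0.32  ]), array([0.5861, 0.2512, 0.32  ]), array([0.5501, 0.2535, 0.32  ]), array([0.5856, 0.2545, 0.32  ])]
foot [array([0.5063, 0.199 , 0.012 ]), array([0.6367, 0.1989, 0.012 ])]
neck tip/root [array([0.5597, 0.2259, 0.43  ]), array([0.5658, 0.2259, 0.43  ]), array([0.5597, 0.2123, 0.43  ]), array([0.5659, 0.2123, 0.43  ])]
neck tip/root [array([0.5605, 0.2242, 0.44  ]), array([0.5652, 0.2242, 0.44  ]), array([0.5605, 0.2139, 0.44  ]), array([0.5653, 0.2139, 0.44  ])]
[0.56371965 0.262      0.22750796]
[0.57469765 0.262      0.22745654]
[0.56473945 0.262      0.21740906]
```

Run:
```python
from h import *
im=np.load("w3.npz")["im"].astype(int); b,g,r=im[...,0],im[...,1],im[...,2]
blue=(b-r>90)
L=[];R=[]
for v in range(40,130,6):
    c=np.where(blue[v])[0]; L.append(atz("w3",c[0]-.5,v,.012)[:2]); R.append(atz("w3",c[-1]+.5,v,.012)[:2])
for n,P in(("L",L),("R",R)):
    P=np.array(P); print(n,P[[0,-1]].round(4),np.polyfit(P[:,1],P[:,0],1))
F=[]
for u in list(range(276,286,2))+list(range(350,378,3)):
    c=np.where(blue[:,u])[0]; F.append(atz("w3",u,c[-1]+.5,.012)[:2])
F=np.array(F); print(F.round(4)[[0,-1]],np.polyfit(F[:,0],F[:,1],1))
wh=(im.min(2)>150); S=[]
for u in range(290,380,5):
    c=np.where(wh[:34,u])[0]; S.append((c[0]-.5,c[-1]+.5))
S=np.array(S);us=np.arange(290,380,5);print(S.T)
for j in(0,1): print(np.polyfit(us,S[:,j],1))
for v in (18,20,22): c=np.where(wh[v])[0]; print(v,c[0],c[-1])
print(im[38:46,312:348].min(2))
```

```text
L [[0.5033 0.3001]
 [0.5064 0.2101]] [-0.02622479  0.51158436]
R [[0.6323 0.3   ]
 [0.6334 0.21  ]] [-0.02400846  0.63900256]
[[0.5102 0.2014]
 [0.6321 0.199 ]] [-0.01728076  0.2115942 ]
[[14.5 14.5 14.5 14.5 14.5 13.5 13.5 13.5 13.5 13.5 13.5 13.5 12.5 12.5
  12.5 12.5 12.5 12.5]
 [25.5 25.5 24.5 24.5 24.5 24.5 24.5 24.5 23.5 23.5 23.5 23.5 23.5 23.5
  23.5 22.5 22.5 22.5]]
[-0.02827657 22.84640523]
[-3.24045408e-02  3.46633987e+01]
18 0 630
20 0 634
22 9 633
[[ 55  59  55  58  57  58  58  61  61  39  32  31  31  34  26  22  26  26
   26  30  22  34  20  25  15  23  18  45  55  57  56  56  59  56  57  58]
 [ 55  60  61  57  54  60  56  58  56  37  11  14  10  10  12  20  10  12
   11  13  24  18  10  11  11  16  19  53  53  58  57  55  57  57  57  56]
 [ 57  59  56  57  59  59  58  59  57  34  15  24  11  10  13  14  14  10
   11  18  19  11  18  20  20  13  24  54  54  60  57  60  58  56  56  57]
 [ 58  60  57  59  60  55  57  58  56  28  13  12  14  16  20  10  12  17
   10  11  16  17  19  10  12  10  30  53  58  58  60  57  52  59  58  58]
 [ 61  56  58  55  59  60  57  58  58  36  16  17  15  19  12  15  10  14
   11  13  13  21  13  21  17  20  42  53  57  58  59  54  60  59  57  58]
 [ 89  90  86  88  90  89  91  90  90  67  56  57  62  59  58  57  59  57
   58  58  60  58  57  57  58  60  84  85 120 123 124 124 124  89  57  54]
 [193 194 195 196 195 194 193 196 193 195 190 191 189 194 191 191 194 189
  192 193 192 190 193 194 193 192 192 191 197 200 197 198 198 129  58  58]
 [208 210 208 209 209 210 209 210 210 210 211 212 210 209 210 210 211 211
  209 211 211 211 210 210 210 207 210 210 209 206 210 210 207 134  54  56]]
```

Run:
```python
from h import *
snap("scene","s3"); snap("side","d3"); s=status.get_state(); t=s["tcp_pos"]
cam=ray("w3",320,240)[0]; o=[]
for f in("s3","d3"):
    im=np.load(f+".npz")["im"]; c=proj(f,t+[0,.04,.06]).astype(int); x=min(max(c[0]-100,0),440);y=min(max(c[1]-150,0),180)
    print(f,x,y,"cam px",(proj(f,cam)-[x,y])*2,"tcp",(proj(f,t)-[x,y])*2)
    o.append(cv2.resize(im[y:y+300,x:x+200],None,fx=2,fy=2,interpolation=cv2.INTER_CUBIC))
cv2.imwrite("pics/m3.png",np.hstack(o))
```

```text
s3 291 4 cam px [249.07109666 229.86864329] tcp [158.7737049  351.13871874]
d3 180 36 cam px [169.42178821 253.90723403] tcp [227.96207237 331.98546613]
```

View pics/m3.png

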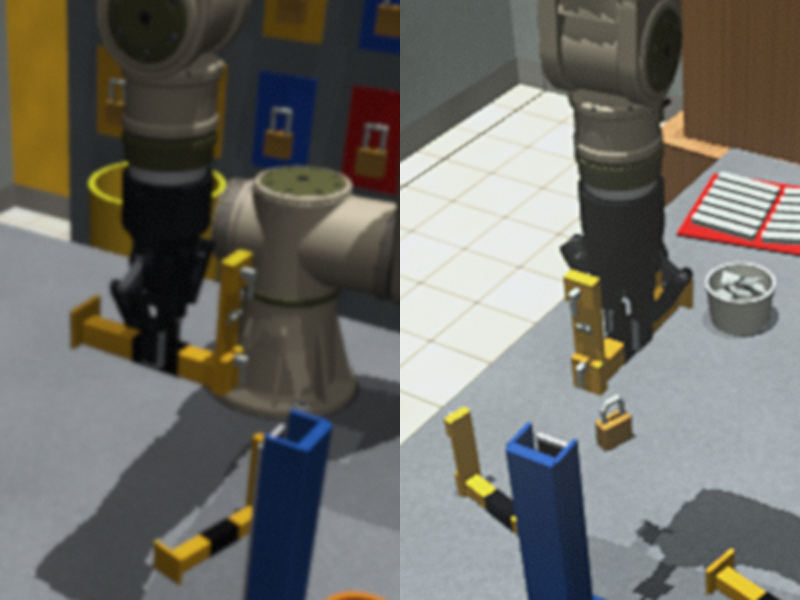

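No camera body shows at the camera's position (249,230 in the left half), and the wrist clears the post. The way down in front of the strip is free.

>>> apply_moves(moves=[0.1,0,-1,0,0,0.01,0.2,0,-2.2,0,0,0.02,0.3,0,-3.5,0,0,0.02,0.37,0,-4.8,0,0,0.02,0.37,0,-6,0,0,0.02,0.37,0,-6.8,0,0,0.02,0.37,0,-7.1,0,0,0.02,0.37,0,-7.1,0,0,0.02,0.37,0,-7.1,0,0,0.02,0.37,0,-7.1,0,0,0.02])

```text
clock: 5.45
tcp_pos: [0.5731, 0.1399, 0.1638]
orientation: [0.001, 0.7, 0.714, 0.001]
wrist_force: [0.5, -0.7, -2.2]
finger_gap: 0.0181
grip_force: 80.2
```

Run:
```python
from h import *
snap("wrist","w4"); s=status.get_state(); print(s["clock"],s["tcp_pos"],s["orientation"],s["wrist_force"]); print(ray("w4",320,240))
cv2.imwrite("pics/w4.png",cv2.resize(np.load("w4.npz")["im"][:200,120:520],(800,400),interpolation=cv2.INTER_CUBIC))
```

```text
5.5 [0.57318864 0.1399689  0.16394499] [0.00120782 0.70006238 0.71407928 0.0014117 ] [ 0.03998791 -0.29950057 -2.62166016]
(array([0.57160902, 0.21946177, 0.29767549]), array([ 0.01087842, -0.31886878, -0.94775804]))
```

View pics/w4.png

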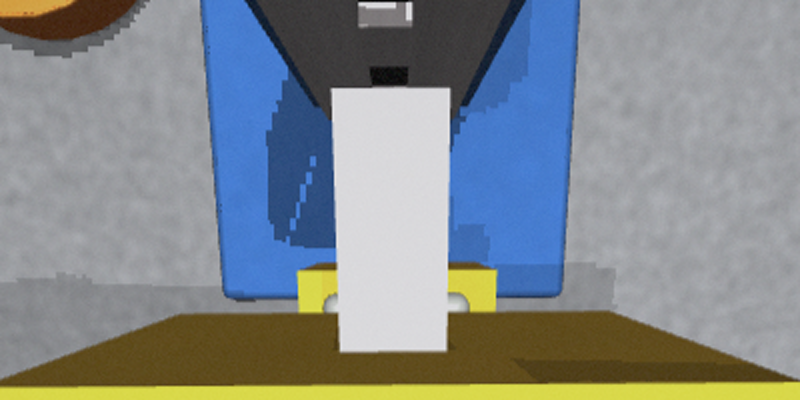

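The claw neck (centre 389) lines up by column with the bottom slot (370..408). Allowing for parallax, the bracket has to go about 2.4 mm towards -x. I'll advance in guarded steps.

>>> apply_moves(moves=[-0.08,0.1,-0.1,0,0,0.005,-0.1,0.4,-0.1,0,0,0.005,-0.1,0.8,-0.1,0,0,0.005,-0.1,1.1,-0.1,0,0,0.005,-0.1,1.1,-0.1,0,0,0.005,-0.1,1.1,-0.1,0,0,0.005])

```text
clock: 6.0
tcp_pos: [0.5692, 0.1685, 0.1594]
orientation: [0.0, 0.698, 0.716, 0.0]
wrist_force: [0.7, -0.4, -2.2]
finger_gap: 0.0178
grip_force: 80.2
```

Run:
```python
from h import *
snap("wrist","w5"); s=status.get_state(); print(s["clock"],s["tcp_pos"],s["orientation"],s["wrist_force"],s["ft_torque"]); print(ray("w5",320,240))
cv2.imwrite("pics/w5.png",cv2.resize(np.load("w5.npz")["im"][:200,120:520],(800,400),interpolation=cv2.INTER_CUBIC))
```

```text
6.05 [0.56921083 0.16802568 0.15929502] [ 1.20078664e-04  6.97814093e-01  7.16278908e-01 -5.55614274e-05] [-0.26661853  0.67861995 -2.34506705] [-0.02837535 -0.00221381 -0.03266241]
(array([0.56758101, 0.24809597, 0.29328438]), array([ 0.01035478, -0.31921085, -0.94764875]))
```

View pics/w5.png

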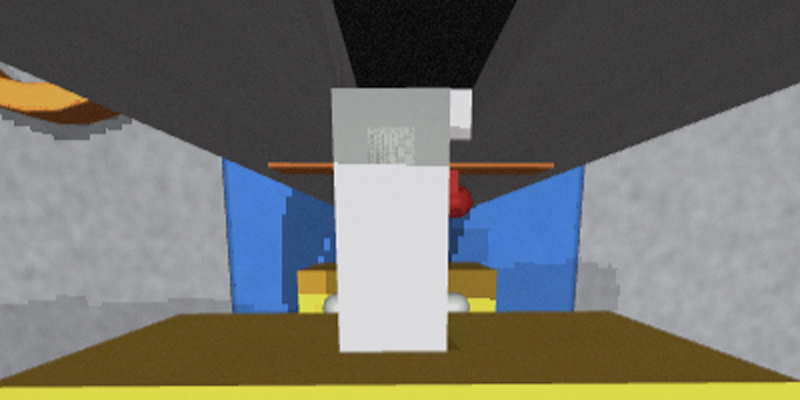

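The upper slot (black, centre about column 420 and receding) sits some 1.7 mm to +x of the neck (centre 390). The red catch at (460,205) agrees. I'll correct by +0.07 and go in.

>>> apply_moves(moves=[0.07,0,0,0,0,0,0.07,0.1,0,0,0,0,0.07,0.2,0,0,0,0,0.07,0.3,0,0,0,0,0.07,0.3,0,0,0,0])

```text
clock: 6.47
tcp_pos: [0.571, 0.1753, 0.1593]
orientation: [-0.0, 0.698, 0.716, 0.0]
wrist_force: [-0.6, 0.2, -2.3]
finger_gap: 0.0181
grip_force: 80.2
```

>>> apply_moves(moves=[0,0.1,0,0,0,0,0,0.2,0,0,0,0,0,0.2,0,0,0,0])

```text
clock: 6.72
tcp_pos: [0.571, 0.1805, 0.1593]
orientation: [-0.0, 0.698, 0.716, 0.0]
wrist_force: [-0.7, -0.3, -2.1]
finger_gap: 0.0183
grip_force: 80.2
```

>>> apply_moves(moves=[0,0.1,0,0,0,0,0,0.2,0,0,0,0,0,0.2,0,0,0,0])

```text
clock: 6.97
tcp_pos: [0.5708, 0.1817, 0.1594]
orientation: [0.002, 0.699, 0.715, -0.003]
wrist_force: [-0.4, -11.7, -0.2]
finger_gap: 0.0185
grip_force: 80.5
```

Contact came at a back-face y of about 0.257, which matches the strip plane. I'll check with a look.

Run:
```python
from h import *
snap("wrist","w6"); s=status.get_state(); print(s["clock"],s["tcp_pos"],s["orientation"],s["wrist_force"],s["ft_torque"]); print(ray("w6",320,240)[0])
cv2.imwrite("pics/w6.png",cv2.resize(np.load("w6.npz")["im"][:200,120:520],(800,400),interpolation=cv2.INTER_CUBIC))
```

```text
7.0167 [0.57083677 0.181712   0.15935598] [ 0.00223549  0.69905402  0.71506045 -0.00265223] [ -0.58031006 -11.70672583   0.17774478] [-2.07700223  0.14880709 -0.06670976]
[0.56959326 0.26234623 0.29268476]
```

View pics/w6.png

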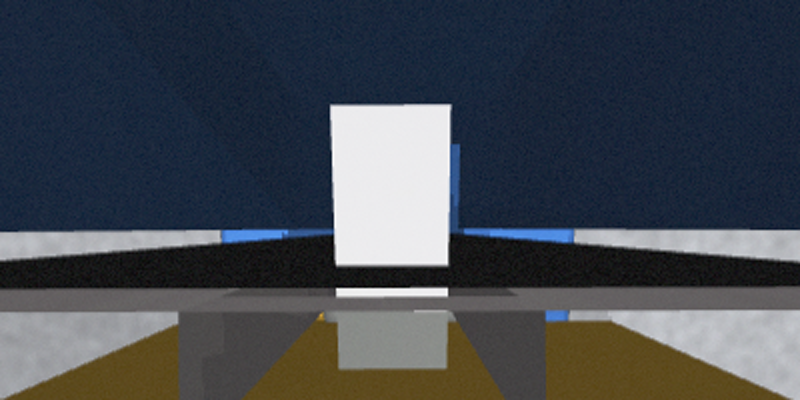

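The neck shows well behind the strip (rows 105..265, about 7 mm), so the back face is home and the claws are in. I'll ease the push and press down, feeling for the end.

>>> apply_moves(moves=[0,-0.08,0,0,0,0,0,-0.08,-0.1,0,0,0,0,-0.08,-0.2,0,0,0,0,-0.08,-0.3,0,0,0,0,-0.08,-0.3,0,0,0])

```text
clock: 7.43
tcp_pos: [0.5712, 0.1817, 0.1514]
orientation: [0.001, 0.699, 0.715, -0.001]
wrist_force: [1.0, -5.4, -3.9]
finger_gap: 0.0181
grip_force: 80.1
```

>>> apply_moves(moves=[0,0,-0.05,0,0,0,0,0,-0.1,0,0,0,0,0,-0.1,0,0,0])

```text
clock: 7.68
tcp_pos: [0.5713, 0.1817, 0.1491]
orientation: [0.001, 0.699, 0.715, -0.001]
wrist_force: [-0.2, -6.7, -0.9]
finger_gap: 0.0182
grip_force: 80.3
```

>>> apply_moves(moves=[0,0,-0.05,0,0,0,0,0,-0.1,0,0,0,0,0,-0.1,0,0,0])

```text
clock: 7.93
tcp_pos: [0.5713, 0.1817, 0.1467]
orientation: [0.001, 0.699, 0.715, -0.001]
wrist_force: [-0.6, -5.7, -2.3]
finger_gap: 0.0184
grip_force: 80.4
```

>>> apply_moves(moves=[0,0,-0.05,0,0,0,0,0,-0.1,0,0,0,0,0,-0.1,0,0,0])

```text
clock: 8.18
tcp_pos: [0.5713, 0.1817, 0.1442]
orientation: [0.001, 0.699, 0.715, -0.001]
wrist_force: [-0.5, -6.4, -1.7]
finger_gap: 0.0181
grip_force: 80.4
```

>>> apply_moves(moves=[0,0,-0.05,0,0,0,0,0,-0.1,0,0,0,0,0,-0.1,0,0,0])

```text
clock: 8.43
tcp_pos: [0.5716, 0.1816, 0.1423]
orientation: [0.001, 0.699, 0.715, -0.0]
wrist_force: [-0.3, -8.2, 1.7]
finger_gap: 0.0185
grip_force: 80.9
```

>>> apply_moves(moves=[0,0,-0.05,0,0,0,0,0,-0.08,0,0,0,0,0,-0.08,0,0,0])

```text
clock: 8.68
tcp_pos: [0.572, 0.1815, 0.1411]
orientation: [0.002, 0.699, 0.715, 0.0]
wrist_force: [-0.6, -8.3, 4.4]
finger_gap: 0.0183
grip_force: 81.3
```

>>> apply_moves(moves=[0,0,-0.04,0,0,0,0,0,-0.08,0,0,0,0,0,-0.08,0,0,0])

```text
clock: 8.93
tcp_pos: [0.5724, 0.1815, 0.1394]
orientation: [0.002, 0.699, 0.715, 0.0]
wrist_force: [0.3, -8.4, 5.6]
finger_gap: 0.0182
grip_force: 81.5
```

>>> apply_moves(moves=[0,0,-0.04,0,0,0,0,0,-0.08,0,0,0,0,0,-0.08,0,0,0])

```text
clock: 9.18
tcp_pos: [0.5727, 0.1815, 0.1377]
orientation: [0.002, 0.699, 0.715, 0.001]
wrist_force: [-0.5, -9.7, 6.6]
finger_gap: 0.0183
grip_force: 81.5
```

>>> apply_moves(moves=[0,0,-0.04,0,0,0,0,0,-0.08,0,0,0,0,0,-0.08,0,0,0])

```text
clock: 9.43
tcp_pos: [0.5729, 0.1815, 0.1359]
orientation: [0.002, 0.699, 0.715, 0.001]
wrist_force: [0.9, -10.0, 6.9]
finger_gap: 0.018
grip_force: 81.4
```

>>> apply_moves(moves=[0,0,-0.04,0,0,0,0,0,-0.08,0,0,0,0,0,-0.08,0,0,0])

```text
clock: 9.68
tcp_pos: [0.5714, 0.1817, 0.1318]
orientation: [0.001, 0.699, 0.715, -0.001]
wrist_force: [0.9, -6.2, -0.8]
finger_gap: 0.018
grip_force: 80.5
```

The catch snapped: force dropped and the arm jumped 4 mm. I'll follow down gently until the necks rest.

>>> apply_moves(moves=[0,0,-0.04,0,0,0,0,0,-0.08,0,0,0,0,0,-0.08,0,0,0])

```text
clock: 9.93
tcp_pos: [0.5714, 0.1817, 0.13]
orientation: [0.001, 0.699, 0.715, -0.001]
wrist_force: [0.2, -6.1, 0.0]
finger_gap: 0.0181
grip_force: 80.6
```

>>> apply_moves(moves=[0,0,-0.04,0,0,0,0,0,-0.08,0,0,0,0,0,-0.08,0,0,0])

```text
clock: 10.18
tcp_pos: [0.5717, 0.1816, 0.129]
orientation: [0.002, 0.699, 0.715, -0.0]
wrist_force: [-1.8, -8.8, 5.5]
finger_gap: 0.0183
grip_force: 81.5
```

>>> apply_moves(moves=[0,0,-0.06,0,0,0,0,0,-0.06,0,0,0,0,-0.04,0.04,0,0,0,0,-0.07,0.06,0,0,0,0,-0.07,0.06,0,0,0])

```text
clock: 10.6
tcp_pos: [0.5713, 0.1816, 0.1295]
orientation: [0.0, 0.698, 0.716, 0.001]
wrist_force: [-0.6, -2.1, 2.9]
finger_gap: 0.0178
grip_force: 80.6
```

>>> apply_moves(moves=[0,0,0,0,0,0,0,0,0,0,0,0,0,0,0,0,0,0,0,0,0,0,0,0,0,0,0,0,0,0,0,0,0,0,0,0], claw=60)

```text
clock: 11.1
tcp_pos: [0.571, 0.1813, 0.1292]
orientation: [-0.0, 0.698, 0.716, 0.0]
wrist_force: [-0.4, 0.5, -0.2]
finger_gap: 0.051
grip_force: 0.0
```

Released with nothing loading the wrist. Now I'll go straight up, then back.

>>> apply_moves(moves=[0,0,0.3,0,0,0,0,0,1,0,0,0,0,0,2,0,0,0,0,0,3.2,0,0,0,0,0,4.4,0,0,0,0,0,5.6,0,0,0,0,-0.6,6.6,0,0,0,0,-1.6,7.2,0,0,0,0,-2.8,7.4,0,0,0,0,-3.8,7.4,0,0,0,0,-4.4,7.4,0,0,0,0,-4.4,7.4,0,0,0,0,-4.4,7.4,0,0,0])

```text
clock: 12.18
tcp_pos: [0.5711, 0.0705, 0.3149]
orientation: [0.0, 0.699, 0.715, 0.0]
wrist_force: [-0.1, 1.3, 1.0]
finger_gap: 0.0514
grip_force: 0.0
```

Run:
```python
from h import *
snap("scene","s7"); snap("side","d7"); snap("wrist","w7"); s=status.get_state(); print(s["clock"],s["tcp_pos"],s["wrist_force"])
g=lambda f,x,y,w,h,W,H:cv2.resize(np.load(f+".npz")["im"][y:y+h,x:x+w],(W,H),interpolation=cv2.INTER_CUBIC)
cv2.imwrite("pics/m7.png",np.vstack([np.hstack([g("s7",260,150,240,180,400,300),g("d7",160,200,240,180,400,300)]),np.hstack([g("w7",0,0,640,480,400,300),g("w7",220,0,200,150,400,300)])]))
```

```text
12.3333 [0.57096434 0.07202021 0.31445819] [0.16488942 0.70281148 0.30296712]
```

View pics/m7.png

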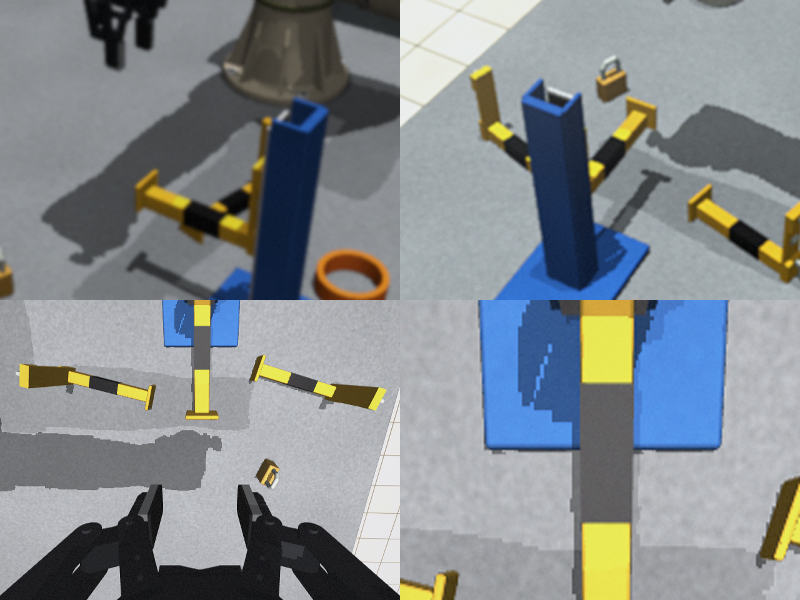

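The bracket hangs straight and level on the stand: in the wrist view its tube is centred on the foot at (607,400), and the shadow confirms it is clear of the counter. The padlock, tape and other brackets are where they were, so I'm handing in.

```bash
python3 -c "
from workcell import job; print(job.hand_in())"
```

```text
the job is handed in; nothing more can be done
None
```

I hooked the right-hand bracket into the stand and pressed it down until I felt the catch snap and the necks rest; I then released it and handed the job in at about 12 s, with the other goods I could see undisturbed (the tub was out of the last pictures).

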